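# Clamp the cardboard tube in the ring-cutting trough

## Task

The cardboard tube in the ring-cutting trough has to be clamped for sawing. Flip the cam lever over to free the sliding fence, push the fence up so that the tube is held firmly between the end stop and the fence's sprung pad, with the pad pressed in but the cardboard not crushed, then flip the lever back to lock the fence. Leave the jar, the brush and the cut ring where they are.

Things in the scene. Friction and masses are not known exactly. Their poses are not given: they have to be found in the camera images.
- jig: Fixed wooden trough, 410 x 120 mm. Origin under it on the table; y runs along the trough from fence to end stop; z up. Floor 18 mm thick. Side walls 14 mm thick, 60 mm apart inside, tops 46 mm above the table. A dark wooden end stop (58 mm wide, 24 thick, top at 78 mm) stands in the +y end; its face may be anywhere from y = 135 to 165 mm, fixed during the job.
- fence: Sliding wooden fence, 100 mm wide, 90 mm long, plate top 61 mm above the table. Origin at table height under the middle of its plate, axes as the jig's. Slides along the jig's +y towards the tube (jig y of its origin -157 to +3 mm). With the lever free it slides with about 7 N and stays where it is left; when locked it holds against 15 N or more.
- push_face (a point): Middle of the rear face (facing the jig's -y) of the upright push board at the back of the fence, 85 mm above the table. The board is 80 mm wide, 14 mm thick and reaches from 61 to 101 mm above the table; nothing higher than 46 mm stands behind it.
- pad: Sprung wooden pad at the front of the fence, 50 x 42 mm, 12 mm thick; axes as the jig's. Unpressed, its origin coincides with the fence's and its front face is 67 mm ahead (+y) of it. It gives back towards the fence by up to 10 mm: 0.5 N at first touch, rising to 5 N when all the way in; after that the fence pushes the tube hard.
- tube: Loose brown cardboard tube, 56 mm outside diameter, 130 mm long, about 80 g, lying in the trough along the jig's y between the pad and the end stop, free to slide. Origin at its middle, on its axis, 46 mm above the table. Crushed by more than 25 N along its length.
- lever (a joint): Cam lever on the fence, turning about an axis along the jig's y. 0 rad = locked: it leans 45 degrees from upright to the jig's -x. It can be pushed over through upright (0.79) to 1.57 rad = free, leaning 45 degrees to +x. The cam grips below about 0.9 rad. Stays where it is left; push the knob along its arc: a few newtons, up to 10 N near the locked end.
- lever_pivot (a point): The lever's pivot, 59 mm above the table; in the fence's frame at x -36 mm, y +10 mm.
- lever_knob (a point): Centre of the black ball knob, 24 mm diameter, at the end of the lever, 100 mm from the pivot; the lever is a 14 mm round steel bar.
- jar: Closed paint jar, 56 mm diameter, 85 mm tall, standing on the table beyond the trough; origin at its underside. Leave alone.
- brush: Paint brush 190 mm long lying on the table beyond the trough. Leave alone.
- cut_ring: Cardboard ring, 60 mm diameter, 25 mm tall, standing on the table on the robot's side of the trough; origin at its underside. Leave alone.
Things that resemble listed ones, but are neither listed nor needed, are in the scene too. There is more than one size of the tube; the one meant has the size given above.

How it is judged (in metres and radians):
On the way, in this order (a step that is already met when the one before it is completed fails the run):
1. the lever is flipped over, so that the fence is free (value of joint lever above 1.1 rad), for 0.1 s.
2. with the lever free, the fence is pushed up so that its pad presses on the tube (value of joint lever above 1 rad and contact force between tube and pad above 1.5 N), for 0.2 s.
At the end, for the whole second after the job is handed in: The lever is back at the locked end (below 0.15 rad), the tube lies flat in the trough and is held at rest between the end stop and the pad, which presses on it with more than 1.5 N (pad in by more than about 2.5 mm) (value of joint lever below 0.15 rad and contact force between tube and pad above 1.5 N and z of tube in the frame of jig below 0.049 m and x of tube in the frame of jig between -0.006 and 0.006 m and angle between the y axis of tube and the y axis of jig, either way round below 0.06 rad and linear speed of tube below 0.01 m/s and linear speed of fence below 0.005 m/s); the robot touches nothing.
It fails at once if the tube is crushed (more than 25 N from the pad) (contact force between tube and pad above 25 N).
It fails at once if the tube is lifted out of the trough (z of tube in the frame of jig above 0.06 m).
It fails at once if the jar is moved (more than 20 mm) (distance of jar from where it was at the start of the episode above 0.02 m).
It fails at once if the brush is moved (more than 20 mm) (distance of brush from where it was at the start of the episode above 0.02 m).
It fails at once if the cut ring is moved (more than 20 mm) (distance of cut_ring from where it was at the start of the episode above 0.02 m).
It also fails if it takes over 67 s, if anything falls off the work surface, if the arm or the gripper's body presses on something with over 40 N, if the wrist force passes 120 N, or if a joint passes its speed limit or range.

## Robot

A 6-joint arm with a two-finger parallel gripper is mounted at the origin on the work surface. World frame = base frame: x ahead of the robot, y to its left, z up, the work surface at z = 0. Lengths are in m, angles in degrees, forces in N, time in s.
With the tool pointing down it reaches from about 0.375 to 0.9 m from the base axis. Payload 3.1 kg.
Tool frame: the origin (TCP) lies between the finger pads; the fingertips stand 11 mm ahead of it and the grasp point (between the pads) lies 8 mm behind it; z points along the fingers, y is the line along which they close (so a half turn about z gives the same grasp; the last joint's range is limited). The gripper opens to 87 mm and grips with 3 to 60 N. Pads are 19 mm wide; open, the fingers measure 117 mm over their backs; the gripper's body (75 mm by 190 mm) begins 51 mm behind the grasp point.
Start: joints at [59.272, 30.224, 82.088, -0, 67.689, -10.227], TCP at [0.219, 0.585, 0.234] pointing down, gripper open.
Joint ranges: [-176.69, 176.69], [-43.24, 126.21], [12.49, 139.97], [-82, 262], [0, 151.66], [-163.58, 163.58]. Speed limits (degrees/s): [159.86, 159.86, 180, 180, 180, 180].

## Interface

Orientations are given as a 3x3 rotation matrix whose columns are the frame's x, y, z axes.
In Python, from rig import bot, viewer, workorder, models gives the robot as it stands.
- The arm moves only by the shell command python3 -m jog 'ROWS'. ROWS is JSON, a list of rows, each a list of 7 numbers: the opening, from 0 (shut) to 1 (fully open), then the shift along the tool's x, y, z in m, then the turn, a rotation vector about the tool's x, y, z in degrees. In form: [[claw, x, y, z, ax, ay, az], ...]. A call has 1 to 20 rows; each row is the pose to reach, as a shift and turn from the pose commanded when the call began, along the tool's axes at that moment; what a row does not reach only later rows make up. A row lasts 1/8 s, in which the tool goes at most 62.5 mm and 10.7 degrees, less where a joint would pass 70% of its speed; a pose out of reach is approached as far as the arm can. A call with a gripper value outside its range is refused whole. The fingers move at their own pace and stop on an object; the grip force is fixed at half the most. Time passes only in rows, so rows that repeat a pose let the fingers close. It gives the time, the measured TCP pose, the force, the opening and the grip force at its end, in the units of the state.
- bot.read_state(): the state, without advancing time (a new reading comes with each control period).
- viewer.capture(name): name is "scene" or "top" or "wrist"; returns (picture, depth): 420x560x3 uint8, blue, green, red; 420x560 float32, m along the optical axis (not along the pixel's ray), 0 where there is no reading.
- viewer.camera_info(name): a dict with "fx", "fy", "cx", "cy" (pixels), "dist_coeffs" ([k1, k2, p1, p2, k3] as OpenCV has them; the pictures are not rectified), "world_to_cam" (4x4, takes a point from world to camera coordinates). Camera axes: x right, y down, z forward; pixel columns grow to the right and rows downward; lengths in m; the calibration is good to about 2 mm. A picture is of the moment at which its call begins: read the wrist's pose just before it. camera_info takes no time and is no camera call; for the wrist camera it gives the pose at the moment of the call.
- workorder.hand_in(): hands the job in; it is judged then, once.
Trained networks look in the newest picture that a camera, given by its name, has taken for a name from the list of things; names that differ only in an ending like _2 or _b are one class to them, and where a whole thing is asked for, a point or a joint stands for the part that bears it (a point fixed in the world has none). Each returns a list of dicts, best first, with "p" (0 to 1); they miss things now and then, are a little off and sometimes report something else, mostly with a low value. They report only what shows in the picture. A call takes as long as a camera call. They do not tell look-alikes from the thing itself.
- models.outline_of(camera, thing): "mask" (420x560 bool, what is visible of it).
- models.tip_of(camera, thing): "xyz" ([x, y, z] in m, in world coordinates, good to about 4 mm: a listed point, or the origin of a listed thing).
The state is a dict: "time_s": time; "joint_positions": joint angles; "qvel": joint speeds; "tau": joint torques, N m; "position": TCP position; "tcp_rot": TCP orientation; "force": force on the tool from outside, world axes, zero at the start; "moment": the same for the moment, N m; "opening": opening from 0.0 (shut) to 1.0 (fully open); "grasp_force": force on a finger pad.
Only numpy, scipy, OpenCV 4.12 (cv2) and the standard library are available. Lean on these libraries where they do the work, as an engineer would, in place of code of your own. Each camera call takes 0.05 s, during which the arm holds its last target. There are 200 camera calls.

## Working session

There is one attempt and no reset: what is moved stays moved. The work goes in short steps, Python scripts to look and compute and a shell command to move; the robot and the scene stay as the last step left them, time stands still between calls to the robot, and variables do not carry over. Pictures are saved under pics/ and viewed, at most 10 in all, crops included, and the job is handed in when it is done.

```bash
mkdir -p pics; cat > h.py <<'E'
import numpy as np,cv2
from rig import bot,viewer,workorder,models
def px(cam,p):
    i=viewer.camera_info(cam);T=np.array(i["world_to_cam"]);K=np.array([[i["fx"],0,i["cx"]],[0,i["fy"],i["cy"]],[0,0,1.]])
    return cv2.projectPoints(np.array(p,float).reshape(-1,3),cv2.Rodrigues(T[:3,:3])[0],T[:3,3],K,np.array(i["dist_coeffs"]))[0].reshape(-1,2)
def ray(cam,uv,depth=None):
    i=viewer.camera_info(cam);T=np.linalg.inv(np.array(i["world_to_cam"]));K=np.array([[i["fx"],0,i["cx"]],[0,i["fy"],i["cy"]],[0,0,1.]])
    n=cv2.undistortPoints(np.array(uv,float).reshape(-1,1,2),K,np.array(i["dist_coeffs"])).reshape(-1,2)
    d=np.c_[n,np.ones(len(n))]
    return (d*np.asarray(depth).reshape(-1,1))@T[:3,:3].T+T[:3,3]
E
python3 - <<'E'
from h import *
np.set_printoptions(precision=4,suppress=True)
ims=[]
for c in("scene","top"):
    im,d=viewer.capture(c);ims.append(im);np.save(c+"_d.npy",d);cv2.imwrite(c+".png",im)
    for t in("jig","fence","push_face","pad","tube","lever_pivot","lever_knob","jar","cut_ring","brush"):
        for r in models.tip_of(c,t)[:3]: print(c,t,round(r["p"],2),np.array(r["xyz"]),px(c,r["xyz"])[0].round())
for c,i in zip(("scene","top"),ims): cv2.imwrite(f"pics/{c}1.png",i)
s=bot.read_state();print(s["time_s"],s["position"],s["tcp_rot"],s["force"])
E
```

```text
scene jig 0.96 [0.5867 0.0986 0.0054] [308. 248.]
scene fence 0.69 [ 0.586  -0.0518 -0.0014] [251. 267.]
scene fence 0.68 [ 0.4821 -0.029   0.128 ] [243. 197.]
scene push_face 0.62 [ 0.6016 -0.0951  0.0868] [233. 249.]
scene tube 0.73 [0.2196 0.2759 0.0366] [308. 155.]
scene tube 0.62 [0.5883 0.154  0.0475] [330. 230.]
scene lever_pivot 0.65 [ 0.5471 -0.0301  0.0607] [253. 235.]
scene lever_knob 0.74 [ 0.4809 -0.0309  0.1297] [242. 197.]
scene lever_knob 0.54 [ 0.7513 -0.0417 -0.0036] [283. 319.]
scene jar 0.63 [ 0.7457  0.236  -0.0047] [393. 279.]
scene cut_ring 0.61 [0.449  0.2629 0.0027] [339. 203.]
scene cut_ring 0.41 [ 0.5498 -0.0323  0.0613] [253. 236.]
top jig 0.84 [ 0.5893  0.1036 -0.0037] [255. 173.]
top push_face 0.93 [ 0.5989 -0.0869  0.0855] [333. 163.]
top tube 0.89 [0.2184 0.2776 0.0392] [177. 320.]
top tube 0.67 [0.5896 0.1509 0.0463] [235. 168.]
top tube 0.6 [0.3607 0.1153 0.0418] [247. 262.]
top lever_pivot 0.75 [ 0.5541 -0.04    0.0602] [312. 183.]
top lever_pivot 0.59 [ 0.5906 -0.0453  0.0013] [313. 173.]
top lever_knob 0.74 [ 0.4838 -0.038   0.1327] [313. 208.]
top jar 0.91 [ 0.7467  0.2326 -0.005 ] [208. 113.]
top cut_ring 0.72 [ 0.4447  0.2611 -0.0038] [191. 227.]
top brush 0.64 [ 0.7578 -0.0451 -0.0037] [314. 111.]
1.1 [0.2189 0.5854 0.2336] [[-0.9367  0.3502  0.0001]
 [ 0.3502  0.9367  0.    ]
 [-0.      0.     -1.    ]] [-0.2637 -0.1336 -0.4088]
```

View pics/scene1.png

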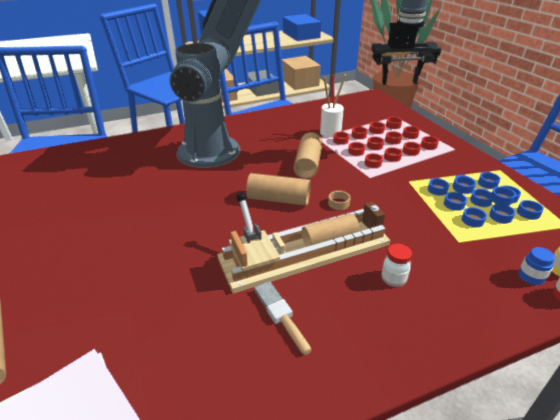

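View pics/top1.png

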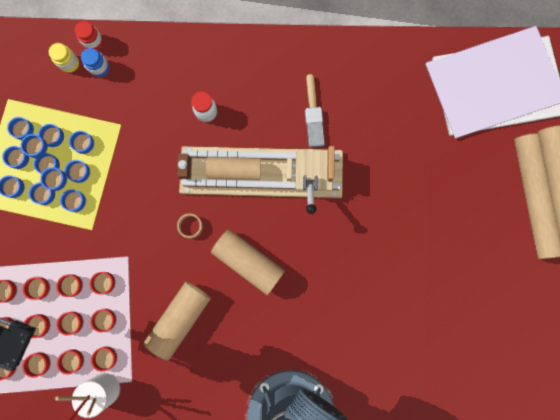

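```bash
python3 - <<'E'
from h import *
np.set_printoptions(precision=4,suppress=True)
d=np.load("top_d.npy");v,u=np.nonzero(d>0)
P=ray("top",np.c_[u,v],d[v,u]);
# tube/jig direction from depth: jig walls tops z~46 , fence plate 61
def rep(n,m):
    Q=P[m]; 
    if len(Q)<10: print(n,len(Q));return
    c,(w,h),a=cv2.minAreaRect(Q[:,:2].astype(np.float32)); print(n,len(Q),np.array(c),w,h,a,Q[:,2].mean())
X,Y,Z=P.T;near=(X>.5)&(X<.68)&(Y>-.15)&(Y<.34)
rep("all>35",near&(Z>.035)); rep("plate",near&(abs(Z-.061)<.005)&(Y<.05)); rep("board",near&(Z>.085)&(Y<-.04))
rep("stop",near&(Z>.07)&(Z<.09)&(Y>.2)&(Y<.3)); rep("tube",near&(Z>.062)&(Z<.085)&(Y>.06)&(Y<.225)); rep("knob",(X>.45)&(X<.51)&(Y>-.07)&(Y<0)&(Z>.12))
E
```

```text
all>35 4834 [0.5681 0.0897] 0.13700354099273682 0.39482811093330383 0.6492297649383545 0.06170509143627738
plate 1179 [ 0.5868 -0.0323] 0.10151586681604385 0.109860360622406 1.5303852558135986 0.061064460338896856
board 249 [ 0.5845 -0.0759] 0.03867482393980026 0.10969284921884537 68.81829833984375 0.09849542772997635
stop 337 [0.5889 0.2438] 0.05951447784900665 0.08718297630548477 0.56523597240448 0.07727480719524563
tube 964 [0.587  0.1551] 0.04974276199936867 0.12928467988967896 0.6635511517524719 0.07041711980682522
knob 102 [ 0.4848 -0.0319] 0.030925946310162544 0.022913768887519836 19.991140365600586 0.1354267085690679
```

The scene view shows the trough on the robot's far side with the lever at (242,197), leaning towards the robot. The fence is at about (255,245) and the tube in the trough at (330,230). In the top view the tube is at (235,168), the knob at (312,208), the push board at (332,163) and the end stop at (184,166).

Look-alikes for the tube, in the top view: thick tubes at (248,262), (177,320) and (545,195), plus the cut rings on the mats. I choose the thin tube in the trough at (235,168), since it fits the 56 mm diameter and 130 mm length. The only lever is the one with its knob at (312,208). A close crop will check both choices.

```bash
python3 - <<'E'
from h import *
np.set_printoptions(precision=4,suppress=True)
im=cv2.imread("top.png")[135:225,170:350];cv2.imwrite("pics/crop1.png",cv2.resize(im,None,fx=4.4,fy=4.4,interpolation=cv2.INTER_CUBIC))
# two-view triangulation of knob by mask centroids
A=[];B=[]
for c in("scene","top"):
    i=viewer.camera_info(c);T=np.linalg.inv(np.array(i["world_to_cam"]))
    ps=[r for r in models.tip_of(c,"lever_knob")][0]
    uv=px(c,ps["xyz"]);p=ray(c,uv,[1.])[0];o=T[:3,3];d=(p-o)/np.linalg.norm(p-o);M=np.eye(3)-np.outer(d,d);A.append(M);B.append(M@o)
print("knob",np.linalg.solve(sum(A),sum(B)))
d=np.load("top_d.npy");v,u=np.nonzero(d>0);X,Y,Z=ray("top",np.c_[u,v],d[v,u]).T
m=(abs(X-.588)<.02)&(Y>-.12)&(Y<.27)
for y in np.arange(-.11,.27,.005):
    k=m&(abs(Y-y)<.0025); print(round(y,3),k.sum(),round(np.median(Z[k]),3) if k.any() else "",end=" | ")
E
```

```text
knob [ 0.4846 -0.0351  0.1332]
-0.11 30 0.019 | -0.105 33 0.018 | -0.1 28 0.018 | -0.095 4 0.019 | -0.09 17 0.099 | -0.085 33 0.1 | -0.08 33 0.101 | -0.075 63 0.088 | -0.07 33 0.061 | -0.065 32 0.062 | -0.06 32 0.062 | -0.055 32 0.061 | -0.05 28 0.061 | -0.045 29 0.061 | -0.04 32 0.06 | -0.035 33 0.061 | -0.03 32 0.06 | -0.025 30 0.061 | -0.02 28 0.06 | -0.015 30 0.061 | -0.01 34 0.062 | -0.005 31 0.06 | 0.0 43 0.06 | 0.005 35 0.05 | 0.01 24 0.051 | 0.015 36 0.067 | 0.02 33 0.066 | 0.025 43 0.019 | 0.03 31 0.019 | 0.035 30 0.017 | 0.04 30 0.018 | 0.045 30 0.018 | 0.05 29 0.018 | 0.055 29 0.018 | 0.06 27 0.018 | 0.065 29 0.018 | 0.07 30 0.019 | 0.075 30 0.018 | 0.08 31 0.019 | 0.085 31 0.018 | 0.09 42 0.026 | 0.095 35 0.07 | 0.1 33 0.072 | 0.105 37 0.071 | 0.11 33 0.071 | 0.115 35 0.072 | 0.12 34 0.071 | 0.125 34 0.071 | 0.13 32 0.072 | 0.135 33 0.071 | 0.14 32 0.072 | 0.145 33 0.072 | 0.15 33 0.072 | 0.155 31 0.072 | 0.16 33 0.071 | 0.165 32 0.071 | 0.17 31 0.072 | 0.175 34 0.071 | 0.18 36 0.072 | 0.185 34 0.072 | 0.19 31 0.07 | 0.195 34 0.071 | 0.2 36 0.072 | 0.205 33 0.071 | 0.21 32 0.071 | 0.215 34 0.071 | 0.22 9 0.07 | 0.225 8 0.018 | 0.23 25 0.018 | 0.235 34 0.018 | 0.24 29 0.017 | 0.245 31 0.018 | 0.25 33 0.017 | 0.255 32 0.019 | 0.26 25 0.018 | 0.265 107 0.057 |
```

View pics/crop1.png

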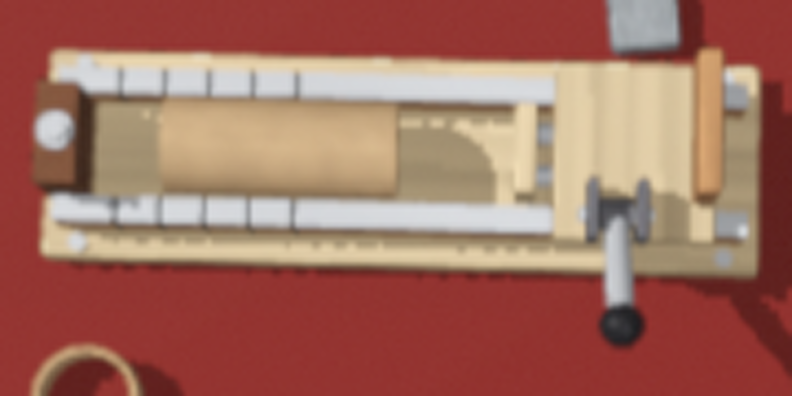

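The crop confirms the thin tube lying in the trough at about (280,145). It also shows the gap to the end stop at left (60,130), the fence at (630,150) and the lever knob at (622,325), leaning to −x, so it is locked. The fence needs about 117 mm of travel. I'll move to the −x side of the knob with the gripper shut.

```bash
python3 -m jog '[[0,-0.05,-0.035,0,0,0,8],[0,-0.10,-0.07,0,0,0,16],[0,-0.15,-0.105,0,0,0,24],[0,-0.20,-0.14,0,0,0,32],[0,-0.25,-0.175,0,0,0,40],[0,-0.30,-0.21,0,0,0,48],[0,-0.334,-0.233,0,0,0,56],[0,-0.35,-0.285,0,0,0,62],[0,-0.366,-0.335,0,0,0,69.5],[0,-0.382,-0.385,0,0,0,69.5],[0,-0.398,-0.435,0,0,0,69.5],[0,-0.41,-0.475,0,0,0,69.5],[0,-0.4195,-0.5055,0,0,0,69.5],[0,-0.4195,-0.5055,0.05,0,0,69.5],[0,-0.4195,-0.5055,0.105,0,0,69.5],[0,-0.4195,-0.5055,0.105,0,0,69.5],[0,-0.4195,-0.5055,0.105,0,0,69.5]]'; python3 -c "
from h import *
s=bot.read_state();print(s['position'],s['tcp_rot'],s['opening'],s['joint_positions'],s['time_s'])
im,_=viewer.capture('scene');cv2.imwrite('pics/s2.png',cv2.resize(im[140:300,180:400],None,fx=3.5,fy=3.5))"
```

```text
time_s: 3.32
position: [0.4357, -0.0352, 0.1297]
tcp_rot: [[-0.0, 1.0, 0.002], [1.0, 0.0, -0.001], [-0.001, 0.002, -1.0]]
force: [0.0, 0.4, 0.4]
opening: 0.003
grasp_force: 0.0
[ 0.43570915 -0.03519952  0.12973278] [[-1.84609614e-04  9.99998298e-01  1.83575555e-03]
 [ 9.99999794e-01  1.85738209e-04 -6.14633592e-04]
 [-6.14973516e-04  1.83564171e-03 -9.99998126e-01]] 0.0027488118353875875 [-1.93299929e+01  2.66028497e+01  1.14231401e+02  2.51577208e-03
  3.90548412e+01 -1.93425547e+01] 3.325
```

View pics/s2.png

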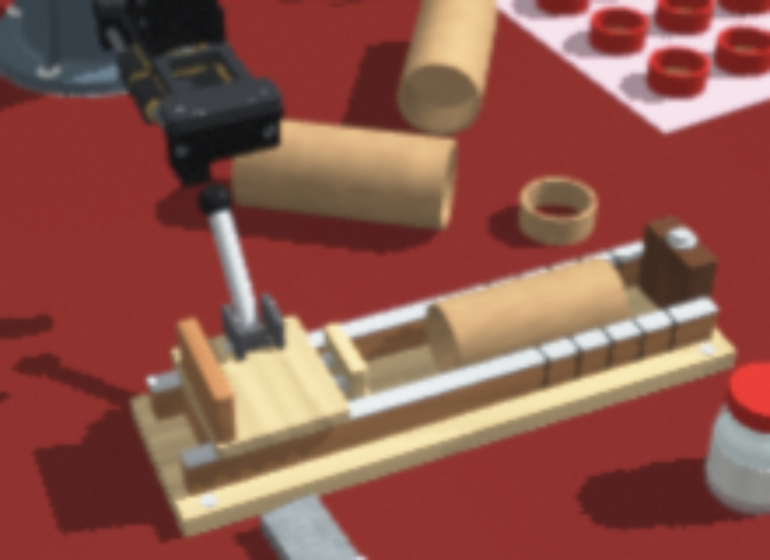

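The shut fingers at (190,165) stand just on the robot's side of the knob at (213,197). The tube and fence are untouched. Next I push the knob over along its arc.

```bash
python3 -m jog '[[0,0,0.012,0,0,0,0],[0,0,0.019,0,0,0,0],[0,0,0.026,-0.006,0,0,0],[0,0,0.032,-0.012,0,0,0],[0,0,0.04,-0.017,0,0,0],[0,0,0.0475,-0.022,0,0,0],[0,0,0.056,-0.026,0,0,0],[0,0,0.064,-0.03,0,0,0]]'
```

```text
time_s: 4.38
position: [0.4939, -0.0338, 0.1586]
tcp_rot: [[-0.001, 1.0, -0.011], [1.0, 0.001, 0.002], [0.002, -0.011, -1.0]]
force: [-6.4, 0.3, 6.4]
opening: 0.005
grasp_force: 3.9
```

```bash
python3 -m jog '[[0,0,0.009,-0.003,0,0,0],[0,0,0.018,-0.005,0,0,0],[0,0,0.027,-0.006,0,0,0],[0,0,0.035,-0.007,0,0,0],[0,0,0.044,-0.0065,0,0,0],[0,0,0.052,-0.006,0,0,0],[0,0,0.06,-0.004,0,0,0],[0,0,0.068,-0.002,0,0,0],[0,0,0.076,0.002,0,0,0],[0,0,0.083,0.007,0,0,0],[0,0,0.09,0.012,0,0,0],[0,0,0.09,0.012,0,0,0]]'; python3 -c "
from h import *
for c in('scene','top'):
    im,_=viewer.capture(c);cv2.imwrite(c+'.png',im)
    for r in models.tip_of(c,'lever_knob')[:2]: print(c,r)
    for t in ('push_face','lever_pivot'): print(c,t,[(r['p'],np.round(r['xyz'],4)) for r in models.tip_of(c,t)[:2]])
im=cv2.imread('scene.png');cv2.imwrite('pics/s3.png',cv2.resize(im[140:300,180:400],None,fx=3.5,fy=3.5))"
```

```text
time_s: 5.88
position: [0.5892, -0.035, 0.1459]
tcp_rot: [[-0.0, 1.0, -0.0], [1.0, 0.0, 0.0], [0.0, -0.0, -1.0]]
force: [-0.6, 0.5, -0.2]
opening: 0.004
grasp_force: 0.0
scene {'xyz': [0.61, -0.0296, 0.14], 'p': 0.69}
scene push_face [(0.76, array([ 0.5983, -0.0899,  0.0854]))]
scene lever_pivot [(0.48, array([ 0.5485, -0.0304,  0.0607]))]
top push_face []
top lever_pivot []
```

View pics/s3.png

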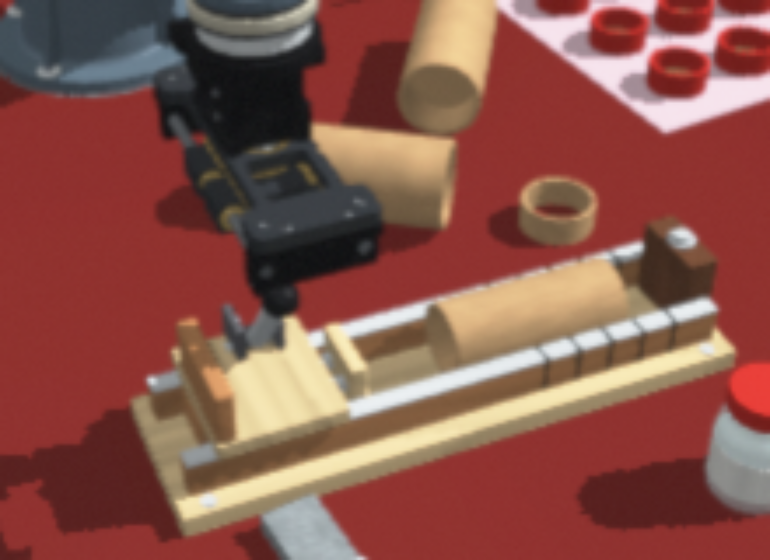

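The lever now leans away from the robot, with the knob at (280,298), about 1.4 rad, so the fence is free. The fence and tube haven't moved. Next I go behind the push board.

```bash
python3 -m jog '[[0,0,0,-0.03,0,0,0],[0,0,0,-0.06,0,0,0],[0,-0.04,0.004,-0.06,0,0,0],[0,-0.088,0.004,-0.06,0,0,0],[0,-0.088,0.004,-0.01,0,0,0],[0,-0.088,0.004,0.045,0,0,0],[0,-0.088,0.004,0.05,0,0,0],[0,-0.088,0.004,0.05,0,0,0]]'; python3 -m jog '[[0,0.01,0,0,0,0,0],[0,0.02,0,0,0,0,0],[0,0.03,0,0,0,0,0],[0,0.04,0,0,0,0,0]]'
```

```text
time_s: 7.28
position: [0.5935, -0.1231, 0.0974]
tcp_rot: [[-0.0, 1.0, 0.001], [1.0, 0.0, -0.0], [-0.0, 0.001, -1.0]]
force: [0.7, -0.7, 0.8]
opening: 0.004
grasp_force: 0.0
time_s: 7.78
position: [0.5938, -0.0847, 0.0985]
tcp_rot: [[-0.002, 1.0, 0.003], [1.0, 0.002, -0.005], [-0.005, 0.003, -1.0]]
force: [-1.8, -7.8, 4.3]
opening: 0.004
grasp_force: 3.8
```

```bash
python3 -m jog '[[0,0.007,0,0,0,0,0],[0,0.014,0,0,0,0,0],[0,0.021,0,0,0,0,0],[0,0.028,0,0,0,0,0],[0,0.035,0,0,0,0,0],[0,0.04,0,0,0,0,0],[0,0.045,0,0,0,0,0],[0,0.049,0,0,0,0,0],[0,0.052,0,0,0,0,0],[0,0.055,0,0,0,0,0],[0,0.058,0,0,0,0,0],[0,0.061,0,0,0,0,0],[0,0.064,0,0,0,0,0],[0,0.067,0,0,0,0,0],[0,0.07,0,0,0,0,0],[0,0.073,0,0,0,0,0],[0,0.076,0,0,0,0,0],[0,0.079,0,0,0,0,0]]'; python3 - <<'E'
from h import *
s=bot.read_state();print(s['position'],s['force'])
for c in("scene","top"):
    im,d=viewer.capture(c);cv2.imwrite(c+".png",im)
    for t in("tube","lever_knob","push_face"): print(c,t,[(round(r["p"],2),np.round(r["xyz"],4)) for r in models.tip_of(c,t)[:3]])
v,u=np.nonzero(d>0);X,Y,Z=ray("top",np.c_[u,v],d[v,u]).T
for y in np.arange(.08,.275,.0025):
    k=(abs(X-.588)<.015)&(abs(Y-y)<.00125); print(round(y,4),k.sum(),round(np.median(Z[k]),3) if k.any() else "",end=" | ")
im=cv2.imread('scene.png');cv2.imwrite('pics/s4.png',cv2.resize(im[140:300,180:400],None,fx=3.5,fy=3.5))
E
```

```text
time_s: 10.02
position: [0.594, -0.0059, 0.0984]
tcp_rot: [[-0.002, 1.0, 0.004], [1.0, 0.002, -0.005], [-0.005, 0.004, -1.0]]
force: [-2.2, -7.8, 4.5]
opening: 0.007
grasp_force: 3.9
[ 0.59398839 -0.00588209  0.09842996] [-2.18425337 -7.80296362  4.5291937 ]
scene tube [(0.91, array([0.5864, 0.1809, 0.044 ])), (0.85, array([0.2215, 0.2755, 0.0335])), (0.59, array([0.3593, 0.1144, 0.0374]))]
scene lever_knob [(0.55, array([0.6131, 0.0622, 0.1401])), (0.27, array([ 0.7453,  0.2335, -0.0038]))]
scene push_face [(0.68, array([0.5968, 0.0022, 0.0817]))]
top tube [(0.75, array([0.5918, 0.1803, 0.0472])), (0.66, array([0.3606, 0.1143, 0.0384]))]
top lever_knob []
top push_face []
0.08 0  | 0.0825 0  | 0.085 0  | 0.0875 0  | 0.09 2 0.064 | 0.0925 3 0.064 | 0.095 1 0.06 | 0.0975 2 0.054 | 0.1 4 0.052 | 0.1025 6 0.05 | 0.105 22 0.052 | 0.1075 11 0.067 | 0.11 12 0.067 | 0.1125 12 0.067 | 0.115 12 0.068 | 0.1175 9 0.067 | 0.12 14 0.072 | 0.1225 11 0.074 | 0.125 13 0.072 | 0.1275 12 0.071 | 0.13 12 0.073 | 0.1325 13 0.072 | 0.135 12 0.071 | 0.1375 13 0.073 | 0.14 12 0.071 | 0.1425 14 0.072 | 0.145 13 0.072 | 0.1475 13 0.072 | 0.15 13 0.072 | 0.1525 10 0.071 | 0.155 16 0.073 | 0.1575 11 0.071 | 0.16 17 0.072 | 0.1625 12 0.072 | 0.165 13 0.072 | 0.1675 10 0.074 | 0.17 12 0.072 | 0.1725 12 0.071 | 0.175 12 0.072 | 0.1775 10 0.072 | 0.18 11 0.074 | 0.1825 10 0.074 | 0.185 10 0.072 | 0.1875 9 0.074 | 0.19 9 0.073 | 0.1925 9 0.073 | 0.195 7 0.073 | 0.1975 9 0.073 | 0.2 7 0.073 | 0.2025 9 0.073 | 0.205 8 0.074 | 0.2075 6 0.073 | 0.21 8 0.071 | 0.2125 7 0.073 | 0.215 7 0.073 | 0.2175 7 0.073 | 0.22 5 0.07 | 0.2225 6 0.074 | 0.225 6 0.073 | 0.2275 5 0.075 | 0.23 7 0.073 | 0.2325 5 0.073 | 0.235 6 0.073 | 0.2375 5 0.074 | 0.24 6 0.073 | 0.2425 4 0.07 | 0.245 6 0.073 | 0.2475 4 0.073 | 0.25 0  | 0.2525 0  | 0.255 0  | 0.2575 0  | 0.26 0  | 0.2625 1 0.078 | 0.265 5 0.076 | 0.2675 2 0.077 | 0.27 2 0.079 | 0.2725 2 0.081 |
```

View pics/s4.png

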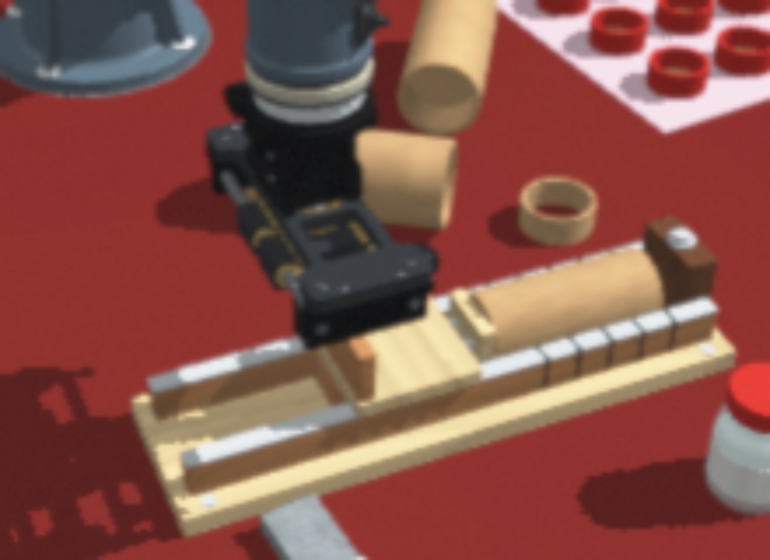

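The pad is on the tube's end at (475,315), with about 15 mm left to the stop, and the pushing force is 7.8 N. I'll close the gap gently while watching the force.

```bash
python3 -m jog '[[0,0.003,0,0,0,0,0],[0,0.006,0,0,0,0,0],[0,0.009,0,0,0,0,0],[0,0.011,0,0,0,0,0],[0,0.012,0,0,0,0,0]]' | sed -n 1,4p; for i in 1; do python3 -m jog '[[0,0.001,0,0,0,0,0],[0,0.002,0,0,0,0,0]]' | sed -n '2p;4p'; done;  python3 -m jog '[[0,0.001,0,0,0,0,0],[0,0.002,0,0,0,0,0]]' | sed -n '2p;4p'
```

```text
time_s: 11.05
position: [0.594, 0.0062, 0.0984]
tcp_rot: [[-0.002, 1.0, 0.004], [1.0, 0.002, -0.005], [-0.005, 0.004, -1.0]]
force: [0.0, -8.5, 3.8]
position: [0.594, 0.0081, 0.0984]
force: [-0.1, -7.5, 4.3]
position: [0.594, 0.0102, 0.0984]
force: [-1.4, -7.9, 4.0]
```

```bash
python3 -m jog '[[0,0.001,0,0,0,0,0],[0,0.0015,0,0,0,0,0],[0,0.002,0,0,0,0,0]]' | sed -n '2p;4p'; python3 -m jog '[[0,0.0005,0,0,0,0,0],[0,0.001,0,0,0,0,0]]' | sed -n '2p;4p'; python3 -m jog '[[0,0.0005,0,0,0,0,0],[0,0.001,0,0,0,0,0]]' | sed -n '2p;4p'
```

```text
position: [0.594, 0.012, 0.0985]
force: [-1.2, -8.3, 4.1]
position: [0.5941, 0.0129, 0.0985]
force: [-1.2, -9.5, 3.7]
position: [0.5941, 0.0137, 0.0985]
force: [-1.5, -9.0, 4.1]
```

```bash
python3 -m jog '[[0,0.0005,0,0,0,0,0],[0,0.001,0,0,0,0,0]]' | sed -n '2p;4p'; python3 -m jog '[[0,0.0005,0,0,0,0,0],[0,0.001,0,0,0,0,0]]' | sed -n '2p;4p'; python3 -m jog '[[0,0.0005,0,0,0,0,0],[0,0.001,0,0,0,0,0]]' | sed -n '2p;4p'; python3 - <<'E'
from h import *
f=[]
for i in range(8):
    im,d=viewer.capture("top"); f.append(bot.read_state()['force'])
    v,u=np.nonzero(d>0)
    a=np.c_[ray("top",np.c_[u,v],d[v,u])]; D=a if i==0 else np.r_[D,a]
print(np.mean(f,0),np.std(f,0))
X,Y,Z=D.T
for y in np.arange(.09,.15,.002):
    k=(abs(X-.588)<.015)&(abs(Y-y)<.001); print(round(y,4),k.sum(),round(np.median(Z[k]),4) if k.any() else "",end=" | ")
k=(abs(X-.588)<.01)&(Z>.066)&(Y<.29)&(Y>.24)
print(np.sort(np.round(Y[k&(abs(Z-.073)<.003)],4))[-5:],np.sort(np.round(Y[k&(Z>.0765)],4))[:8])
cv2.imwrite("pics/t5.png",cv2.resize(im[140:205,170:310],None,fx=5.5,fy=5.5,interpolation=cv2.INTER_CUBIC))
E
```

```text
position: [0.5941, 0.0146, 0.0985]
force: [-1.2, -9.9, 4.2]
position: [0.5941, 0.0155, 0.0985]
force: [-1.0, -9.6, 3.7]
position: [0.5941, 0.0163, 0.0985]
force: [-1.7, -10.2, 4.2]
[-0.94614627 -9.99660994  4.19036774] [0.35453511 0.42916393 0.49346106]
0.09 0  | 0.092 0  | 0.094 0  | 0.096 0  | 0.098 0  | 0.1 0  | 0.102 0  | 0.104 0  | 0.106 0  | 0.108 0  | 0.11 0  | 0.112 0  | 0.114 0  | 0.116 0  | 0.118 0  | 0.12 0  | 0.122 123 0.0651 | 0.124 12 0.0658 | 0.126 24 0.0666 | 0.128 33 0.0674 | 0.13 40 0.0672 | 0.132 62 0.0667 | 0.134 89 0.0727 | 0.136 75 0.0731 | 0.138 48 0.0728 | 0.14 80 0.0719 | 0.142 99 0.072 | 0.144 100 0.0721 | 0.146 82 0.073 | 0.148 68 0.0728 | [0.2868 0.2872 0.2872 0.2873 0.2879] [0.2402 0.2406 0.2406 0.2406 0.241  0.2428 0.243  0.243 ]
```

View pics/t5.png

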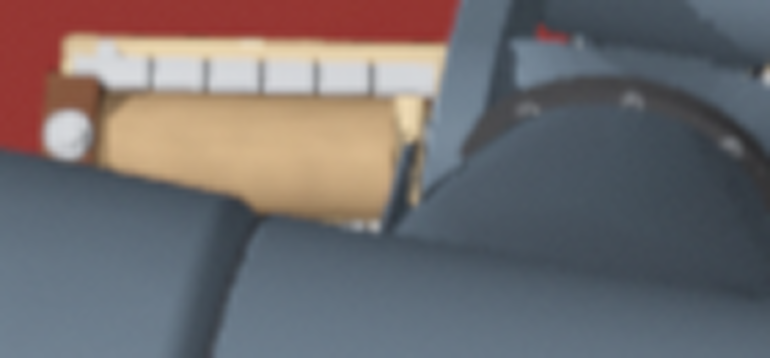

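The tube's left end is against the end stop (100,130) and the pad at (408,120) is on its right end. The force has risen about 2.2 N above sliding friction, so the pad is in by about 4–6 mm. I'll push one more millimetre, then back off and rise.

```bash
python3 -m jog '[[0,0.0005,0,0,0,0,0],[0,0.001,0,0,0,0,0],[0,0.001,0,0,0,0,0],[0,0.001,0,0,0,0,0]]' | sed -n '2p;4p'; python3 -m jog '[[0,-0.005,0,0,0,0,0],[0,-0.02,0,0,0,0,0],[0,-0.03,0,0,0,0,0],[0,-0.03,0,-0.05,0,0,0],[0,-0.03,0,-0.11,0,0,0],[0,-0.03,0,-0.13,0,0,0],[0,-0.03,0,-0.13,0,0,0]]'; python3 - <<'E'
from h import *
for c in("scene","top"):
    im,d=viewer.capture(c);cv2.imwrite(c+".png",im)
    for t in("tube","lever_knob","push_face","lever_pivot"): print(c,t,[(round(r["p"],2),np.round(r["xyz"],4)) for r in models.tip_of(c,t)[:2]])
cv2.imwrite("pics/t6.png",cv2.resize(np.hstack([im[130:230,160:330],cv2.imread("scene.png")[170:270,220:400]]),None,fx=2.28,fy=2.28,interpolation=cv2.INTER_CUBIC))
E
```

```text
position: [0.594, 0.0173, 0.0985]
force: [-1.1, -10.2, 4.2]
time_s: 14.95
position: [0.5938, -0.0105, 0.2285]
tcp_rot: [[0.0, 1.0, 0.004], [1.0, -0.0, -0.001], [-0.001, 0.004, -1.0]]
force: [0.1, -0.1, -1.0]
opening: 0.003
grasp_force: 0.0
scene tube [(0.97, array([0.5884, 0.2001, 0.0465])), (0.93, array([0.2188, 0.2769, 0.0329]))]
scene lever_knob [(0.42, array([0.6136, 0.0861, 0.1378]))]
scene push_face [(0.96, array([0.6003, 0.0234, 0.0827]))]
scene lever_pivot [(0.51, array([0.5521, 0.0873, 0.0599]))]
top tube [(0.61, array([0.5899, 0.1982, 0.0496]))]
top lever_knob [(0.63, array([0.5886, 0.1953, 0.0472]))]
top push_face []
top lever_pivot []
```

View pics/t6.png

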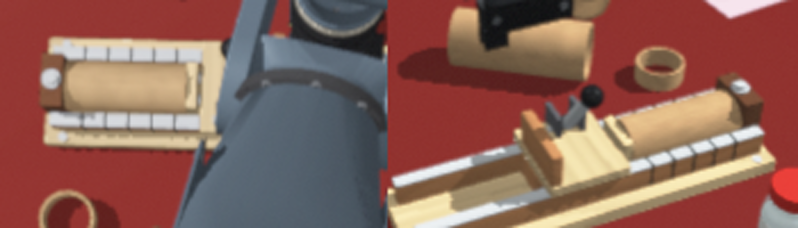

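The left half (top view) shows the tube tight against the stop and the pad. The right half (scene) shows the fence pushed up, with the lever still free and its knob at (592,95). I'll now go to the +x side of the knob.

```bash
python3 -m jog '[[0,0.03,0.04,0,0,0,0],[0,0.065,0.062,0,0,0,0],[0,0.0945,0.062,0,0,0,0],[0,0.0945,0.062,0.04,0,0,0],[0,0.0945,0.062,0.08,0,0,0],[0,0.0945,0.062,0.0885,0,0,0],[0,0.0945,0.062,0.0885,0,0,0]]'; python3 -m jog '[[0,0,-0.009,0,0,0,0],[0,0,-0.016,0,0,0,0],[0,0,-0.024,-0.005,0,0,0],[0,0,-0.031,-0.01,0,0,0],[0,0,-0.039,-0.0145,0,0,0],[0,0,-0.047,-0.0185,0,0,0],[0,0,-0.056,-0.0215,0,0,0],[0,0,-0.064,-0.024,0,0,0]]'
```

```text
time_s: 16.32
position: [0.6549, 0.0844, 0.138]
tcp_rot: [[0.0, 1.0, -0.0], [1.0, -0.0, 0.0], [0.0, -0.0, -1.0]]
force: [0.7, -0.2, 0.2]
opening: 0.003
grasp_force: 0.0
time_s: 17.32
position: [0.5899, 0.0845, 0.1622]
tcp_rot: [[-0.0, 1.0, -0.001], [1.0, 0.0, -0.0], [-0.0, -0.001, -1.0]]
force: [1.9, 0.2, 1.2]
opening: 0.004
grasp_force: 0.6
```

```bash
python3 -m jog '[[0,0,-0.009,-0.003,0,0,0],[0,0,-0.018,-0.004,0,0,0],[0,0,-0.026,-0.004,0,0,0],[0,0,-0.035,-0.0035,0,0,0],[0,0,-0.043,-0.002,0,0,0],[0,0,-0.052,0,0,0,0],[0,0,-0.06,0.004,0,0,0],[0,0,-0.067,0.008,0,0,0],[0,0,-0.072,0.012,0,0,0]]'; python3 -m jog '[[0,0,-0.005,0.004,0,0,0],[0,0,-0.01,0.009,0,0,0],[0,0,-0.012,0.011,0,0,0],[0,0,-0.012,0.011,0,0,0]]'
```

```text
time_s: 18.45
position: [0.5185, 0.0845, 0.1498]
tcp_rot: [[0.0, 1.0, 0.0], [1.0, -0.0, -0.0], [-0.0, 0.0, -1.0]]
force: [2.8, -0.3, 2.7]
opening: 0.008
grasp_force: 1.4
time_s: 18.95
position: [0.505, 0.0846, 0.1384]
tcp_rot: [[-0.0, 1.0, -0.004], [1.0, 0.0, 0.0], [0.0, -0.004, -1.0]]
force: [0.9, -0.4, 2.6]
opening: 0.006
grasp_force: 0.6
```

```bash
python3 -m jog '[[0,0,-0.002,0.002,0,0,0],[0,0,-0.004,0.004,0,0,0],[0,0,-0.004,0.004,0,0,0]]' | sed -n '2p;4p'; python3 - <<'E'
from h import *
im,d=viewer.capture("scene")
for t in("lever_knob","lever_pivot"): print([(round(r["p"],2),np.round(r["xyz"],4),px("scene",r["xyz"])) for r in models.tip_of("scene",t)[:2]])
cv2.imwrite("pics/s7.png",cv2.resize(im[140:280,200:380],None,fx=4,fy=4,interpolation=cv2.INTER_CUBIC))
E
```

```text
position: [0.5043, 0.0845, 0.1358]
force: [1.9, 0.2, 5.2]
[(0.68, array([0.4824, 0.0901, 0.1298]), array([[288.62103078, 185.58161141]]))]
[(0.61, array([0.5471, 0.0862, 0.0622]), array([[297.64541062, 222.37708277]])), (0.32, array([0.5867, 0.1981, 0.0491]), array([[345.3499932 , 224.51850146]]))]
```

View pics/s7.png

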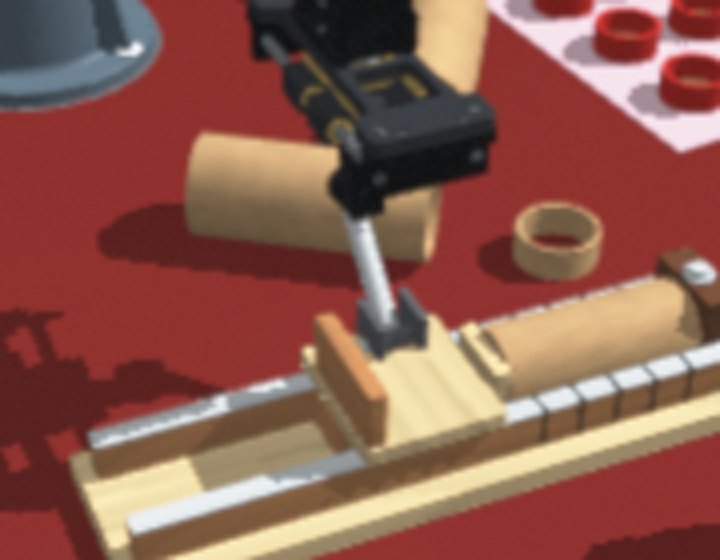

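The knob at (352,185) is back on the robot's side, at x≈0.482 and z≈0.130, which matches its starting point. I'll press a little further to be sure it's at the end.

```bash
python3 -m jog '[[0,0,-0.003,0.002,0,0,0],[0,0,-0.006,0.003,0,0,0],[0,0,-0.008,0.004,0,0,0],[0,0,-0.008,0.004,0,0,0]]' | sed -n '2p;4p'
```

```text
position: [0.5033, 0.0844, 0.1349]
force: [7.9, 1.9, 17.0]
```

The TCP hardly moved while the force rose to about 19 N, so the lever is at its end stop. I'll retreat and check.

```bash
python3 -m jog '[[0,0,0.008,-0.01,0,0,0],[0,0,0.01,-0.04,0,0,0],[0,0,0.01,-0.09,0,0,0],[0,-0.05,0,-0.13,0,0,0],[0,-0.11,-0.03,-0.13,0,0,0],[0,-0.17,-0.04,-0.13,0,0,0],[0,-0.23,-0.04,-0.13,0,0,0],[0,-0.29,-0.04,-0.13,0,0,0],[0,-0.29,-0.04,-0.13,0,0,0]]'; python3 - <<'E'
from h import *
L=[]
for c in("scene","top"):
    im,d=viewer.capture(c);L.append(im)
    for t in("tube","lever_knob","lever_pivot","push_face","jar","cut_ring","brush"): print(c,t,[(round(r["p"],2),np.round(r["xyz"],4)) for r in models.tip_of(c,t)[:2]])
v,u=np.nonzero(d>0);X,Y,Z=ray("top",np.c_[u,v],d[v,u]).T
for y in np.arange(.105,.28,.003):
    k=(abs(X-.588)<.02)&(abs(Y-y)<.0015)
    if y<.15 or y>.25: print(round(y,4),k.sum(),round(np.median(Z[k]),4) if k.any() else "",end=" | ")
k=(abs(X-.588)<.02)&(Z<.104)&(Z>.095)&(Y<.08)&(Y>-.02);print("board",np.percentile(Y[k],[2,98]),k.sum())
cv2.imwrite("pics/t8.png",cv2.resize(np.hstack([L[1][130:230,160:330],L[0][170:270,220:400]]),None,fx=2.28,fy=2.28,interpolation=cv2.INTER_CUBIC))
E
```

```text
time_s: 21.1
position: [0.4536, -0.209, 0.2601]
tcp_rot: [[0.006, 1.0, -0.003], [1.0, -0.006, 0.001], [0.001, -0.003, -1.0]]
force: [-1.1, 1.2, 0.0]
opening: 0.008
grasp_force: 0.0
scene tube [(0.97, array([0.5883, 0.1979, 0.0496])), (0.63, array([0.2217, 0.2774, 0.0349]))]
scene lever_knob [(0.61, array([0.4816, 0.0892, 0.1299]))]
scene lever_pivot [(0.73, array([0.5523, 0.0865, 0.0611]))]
scene push_face [(0.78, array([0.5996, 0.0244, 0.0831]))]
scene jar [(0.65, array([ 0.7429,  0.2375, -0.0037]))]
scene cut_ring [(0.86, array([ 0.4481,  0.2648, -0.0018])), (0.72, array([ 0.5893,  0.0687, -0.0022]))]
scene brush [(0.89, array([ 0.7517, -0.04  , -0.0037]))]
top tube [(0.91, array([0.3628, 0.1147, 0.0394])), (0.8, array([0.5896, 0.1961, 0.0455]))]
top lever_knob [(0.71, array([0.485 , 0.0798, 0.1318]))]
top lever_pivot [(0.47, array([0.5518, 0.0802, 0.0597]))]
top push_face [(0.85, array([0.5969, 0.0329, 0.0835])), (0.21, array([0.5893, 0.1948, 0.0459]))]
top jar [(0.78, array([ 0.7499,  0.2341, -0.0042]))]
top cut_ring [(0.73, array([4.443e-01, 2.649e-01, 1.000e-04])), (0.33, array([0.59  , 0.1966, 0.0464]))]
top brush [(0.9, array([ 7.564e-01, -4.590e-02,  4.000e-04]))]
0.105 23 0.0613 | 0.108 16 0.0615 | 0.111 17 0.0618 | 0.114 23 0.0608 | 0.117 23 0.0606 | 0.12 10 0.0509 | 0.123 25 0.0657 | 0.126 24 0.0676 | 0.129 23 0.0674 | 0.132 16 0.0659 | 0.135 19 0.0716 | 0.138 24 0.0716 | 0.141 20 0.07 | 0.144 16 0.0699 | 0.147 18 0.0715 | 0.252 22 0.0725 | 0.255 23 0.0714 | 0.258 20 0.073 | 0.261 19 0.0723 | 0.264 30 0.0745 | 0.267 18 0.0777 | 0.27 23 0.0797 | 0.273 21 0.0789 | 0.276 16 0.0807 | 0.279 25 0.0823 | board [0.0300562  0.04242866] 87
```

View pics/t8.png

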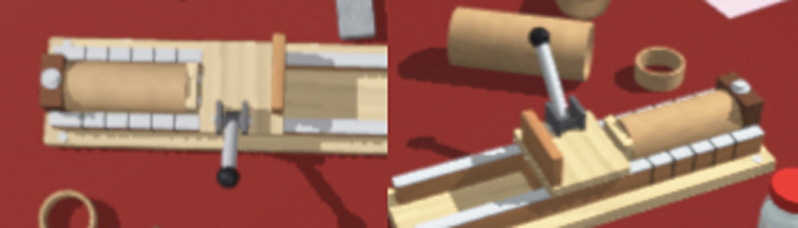

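The lever is back at its locked end, with the knob at (228,178) in the top half and (540,37) in the scene half. The tube is snug between the stop and the pad, which is about 5 mm in. The jar, brush and ring haven't moved.

```bash
python3 -c "
from h import *
print(workorder.hand_in())"
```

```text
the job is handed in; nothing more can be done
None
```

I handed the job in with the tube clamped between the end stop and the sprung pad (about 5 mm pressed in), the lever back at its locked end, and the jar, brush and ring where they were; no verdict was shown.

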